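# Release the ratchet jar vise and rack the jar

### The job

The empty glass jar is clamped in the ratchet jar vise. With closed fingers (do not grip it), push the peg of the thumb lever by feel, gently and never harder than 20 N, and keep the sprung pawl lifted off the ratchet wheel until the sliding jaw has backed off all the way with the jar still in its place; then lift the jar out and set it down (no dropping) upright inside the bamboo draining tray. Do not shove the jaw, and leave the bowls, the spatula and the spoon rest where they are.

Things in the scene. Friction and masses are not known exactly. Their poses are not given: they have to be found in the camera images.
- vise: Grey jar vise fixed to the counter, base plate 165 x 300 x 12 mm. Origin on the counter. Its y axis runs from the ratchet wheel (axis x 0, y -110 mm; 72 mm wide, 45 mm high) to the jar (axis x 0, y +60 mm) and the fixed jaw; z up. Both jaws are vees up to 64 mm high on the jar's +y and -y sides; its x sides are free. Pawl pivot at x +38, y -65 mm.
- jaw (a joint): Opening of the sliding jaw in m: 0 = clamped on the jar (start), 0.036 = fully backed off. It slides to the vise's -y, away from the jar. A damped spring draws it open at about 10 mm/s (3.5 s in all) while the pawl is clear of the wheel; if the pawl drops back, it stops at the next tooth (every 7 mm).
- jaw_face (a point): Point on the sliding jaw, 60 mm above the counter, on the jaw's centre line, about 30 mm from the jar's axis at the start.
- lever: Thumb lever: flat plate 62 x 50 mm, 48 to 53 mm above the counter over the pawl, on the pawl's pivot, with a peg. Origin on the pivot at counter height, x axis towards the peg (0.25 rad clockwise of the vise's x at rest). Pushed counter-clockwise it first runs free against a 0.5 to 1.5 N return spring for an unseen free play that differs each time, 1 to 23 mm at the peg, then lifts the pawl.
- lever_peg (a point): Upright steel peg of the lever, a free-turning 14 mm roller, 54 to 100 mm above the counter, 60 mm from the pivot; point on its axis at 85 mm. Push it to the vise's +y; the vise's -y side is open. After the free play the push jumps to 3 to 5 N, rises about 2 N per mm, and the pawl comes clear of the teeth at 14 to 15 N (4 to 5 mm on). Hold about 17 N; over 20 N overstrains it.
- jar_center (a point): The jar: straight glass body 54 mm diameter with a steel screw lid 56 mm diameter and 18 mm high on top, 110 mm high in all, 0.2 to 0.35 kg. This point is on its axis, half-way up (55 mm above its foot). It stands on the vise's base plate, 12 mm above the counter. Lid and jar stay together.
- jar: The same jar; origin at the centre of its foot, z up its axis.
- jar_seat (a point): Where the foot of the jar stands in the vise, on top of the base plate.
- tray: Bamboo draining tray fixed to the counter, 260 (its x) x 200 (its y) mm, slats 18 mm above the counter, rim 26 mm above the counter and 6 mm thick. Origin under its centre on the counter.
- tray_mid (a point): Centre of the tray's slats, on top of them.
- bowl_a: Bystander: larger white melamine bowl, 124 mm across, 55 mm high; origin under its centre.
- bowl_b: Bystander: smaller white melamine bowl, 100 mm across, 48 mm high; origin under its centre.
- spatula: Bystander: wok spatula, 320 mm long, lying along its own x.
- spoon_rest: Bystander: green ceramic spoon rest, 90 mm dish with a handle to its -x, 16 mm high; origin under the dish.
Things that resemble listed ones, but are neither listed nor needed, are in the scene too. What is shaped like the jar but blue, green or yellow is not meant.

How it is judged:
On the way:
1. the jaw is fully backed off with the jar still standing in its seat (value of joint jaw above 0.033 m and distance between jar and jar_seat below 0.015 m and angle between jar's own z axis and vertical below 0.1 rad), for 0.2 s.
At the end, for the whole second after the job is handed in: The sliding jaw stays fully backed off (over 33 of 36 mm) and the jar stands upright (within 0.08 rad) and at rest on the tray's slats, wholly inside the rim (its axis within 97 mm along and 67 mm across of the tray's centre), released (value of joint jaw above 0.033 m and x of jar in the frame of tray between -0.097 and 0.097 m and y of jar in the frame of tray between -0.067 and 0.067 m and z of jar in the frame of tray between 0.014 and 0.022 m and angle between jar's own z axis and vertical below 0.08 rad and linear speed of jar below 0.02 m/s); the robot touches nothing.
It fails at once if the lever is pushed or squeezed with more than 20 N (contact force between any of the fingers, the arm and lever above 20 N).
It fails at once if the sliding jaw is shoved with more than 20 N (contact force between any of the fingers, the arm and jaw above 20 N).
It fails at once if the jar is pulled up while still clamped (value of joint jaw below 0.02 m and z of jar in the frame of vise above 0.03 m).
It fails at once if the jar is dropped (falls free, faster than 0.5 m/s) (contact force between the fingers and jar below 0.1 N and linear speed of jar above 0.5 m/s).
It fails at once if a bowl, the spatula or the spoon rest is moved more than 30 mm (distance of any of bowl_a, bowl_b, spatula, spoon_rest from where it was at the start of the episode above 0.03 m).
It also fails if it takes over 64 s, if anything falls off the work surface, if the arm or the gripper's body presses on something with over 40 N, if the wrist force passes 120 N, or if a joint passes its speed limit or range.

### The arm

A 6-joint arm with a two-finger parallel gripper is mounted at the origin on the work surface. World frame = base frame: x ahead of the robot, y to its left, z up, the work surface at z = 0. Lengths are in m, angles in rad, forces in N, time in s.
With the tool pointing down it reaches from about 0.25 to 0.725 m from the base axis. Payload 4 kg.
Tool frame: the origin (TCP) lies between the finger pads; the fingertips stand 8 mm ahead of it and the grasp point (between the pads) lies 11 mm behind it; z points along the fingers, y is the direction in which the jaws open and shut (so a half turn about z gives the same grasp; the last joint's range is limited). The gripper opens to 85 mm and grips with 20 to 120 N. Pads are 22 mm wide; open, the fingers measure 114 mm over their backs; the gripper's body (76 mm by 85 mm) begins 54 mm behind the grasp point. The pads swing forward as they close: fully open they stand 13 mm farther back than shut.
Start: joints at [-1.143, 0.241, 0.005, 1.335, 0, 1.571], TCP at [0.207, -0.455, 0.239] pointing down, gripper open.
Joint ranges: [-2.72, 2.72], [-1.05, 1.87], [-1.09, 1.28], [-1.99, 2.15], [-1.42, 1.44], [-3.14, 3.14]. Speed limits (rad/s): [2.79, 2.79, 3.14, 3.14, 3.14, 3.14].

### API

Orientations are given as a unit quaternion [x, y, z, w].
In Python, from workcell import * gives the robot as it stands.
- The arm moves only by the tool send_rows, never from a script. Its argument "increments" is a list that holds one entry, the list of rows, each a list of 6 numbers: the shift along the tool's x, y, z in units of 50 mm (1.0 is 50 mm), then the turn, a rotation vector about the tool's x, y, z in units of 10 degrees (1.0 is 10 degrees). In form: [[[x, y, z, ax, ay, az], ...]]. A call has 1 to 8 rows; each row shifts and turns the commanded pose from where the row before left it, along the tool's axes as they then stand; what a row does not reach is not made up. A row lasts 1/8 s, in which the tool goes at most 62.5 mm and 10.7 degrees, less where a joint would pass 70% of its speed; a pose out of reach is approached as far as the arm can. A call with a number of a shift or a turn outside -1 to 1 is refused whole. A call with a gripper value outside its range is refused whole. "grip" is the closure, from 0 (fully open) to 1 (shut), set as the call begins (left out, the last holds). The fingers move at their own pace and stop on an object; the grip force is fixed at half the most. Time passes only in rows, so rows that do not move let the fingers close. It gives the time, the measured TCP pose, the force and the opening at its end, in the units of the state.
- get_obs(): the state, without advancing time (a new reading comes with each control period).
- camera(name): name is "scene" or "top" or "wrist"; returns a dict with "color" (384x512x3 uint8, red, green, blue), "z_map" (384x512 float32, m along the optical axis (not along the pixel's ray), 0 where there is no reading), "intrinsics" (3x3 intrinsics, pixels), "pose" (4x4, takes a point from camera to world coordinates); the wrist camera has in their place "mount" (4x4, takes a point from camera to tool coordinates, whose origin is the TCP and whose axes are the flange's). Camera axes: x right, y down, z forward; pixel columns grow to the right and rows downward; lengths in m; the calibration is good to about 2 mm. A picture is of the moment at which its call begins: read the wrist's pose just before it.
- job_done(): hands the job in, once; it reports no verdict.
The state is a dict: "clock": time; "joint_pos": joint angles; "joint_vel": joint speeds; "tau": joint torques, N m; "eef_pos": TCP position; "tool_rot": TCP orientation; "ft_force": force on the tool from outside, world axes, zero at the start; "ft_torque": the same for the moment, N m; "grip_width": finger opening in m.
Only numpy, scipy, OpenCV 4.12 (cv2) and the standard library are available. Lean on these libraries where they do the work, as an engineer would, in place of code of your own. Each camera call takes 0.05 s, during which the arm holds its last target.

## Working session

There is one attempt and no reset: what is moved stays moved. The work goes in short steps, Python scripts to look and compute and a tool call to move; the robot and the scene stay as the last step left them, time stands still between calls to the robot, and variables do not carry over. Pictures are saved under pics/ and viewed, and the job is handed in when it is done.

Besides the shell and the picture viewer there is one more tool, called after "Call:" in YAML: its name, and indented under it one key for each argument. send_rows: Moves the arm, as the interface text tells. Its arguments: {"type":"object","properties":{"increments":{"type":"array"},"grip":{"type":"number"}},"required":["increments"]}

```bash
ls; mkdir -p pics; python3 - <<'E'
from workcell import *
import cv2,numpy as np
o=get_obs();print(o)
for n in("scene","top","wrist"):
    c=camera(n);cv2.imwrite(f"pics/{n}0.png",c["color"][:,:,::-1])
    np.savez(f"pics/{n}0.npz",**c)
    print(n,c["intrinsics"].tolist(),np.round(c.get("pose",c.get("mount")),4).tolist())
E
```

```text
pics
{'clock': 0.0, 'joint_pos': array([-1.14302831e+00,  2.41392150e-01,  3.73529287e-03,  1.33520044e+00,
       -3.95684844e-05,  1.57080380e+00]), 'joint_vel': array([-9.08932728e-04,  5.81731215e-05,  3.59943568e-04,  9.68137735e-05,
       -1.32039858e-03, -9.05005767e-04]), 'tau': array([ 3.79860730e-04, -3.72320402e+01,  2.52406508e+01,  1.69039622e-02,
        1.31734197e-05,  1.37895551e-06]), 'eef_pos': array([ 0.20715659, -0.45439632,  0.23842757]), 'tool_rot': array([ 9.77214149e-01,  2.12253256e-01, -2.38065033e-04, -1.00280497e-03]), 'ft_force': array([ 0.02333843, -0.02246765, -0.0290311 ]), 'ft_torque': array([-0.02182249, -0.00926143, -0.00269977]), 'grip_width': 0.08536460119042548}
scene [[447.7284781305168, 0.0, 259.255139007267], [0.0, 447.7284781305168, 199.9986062930871], [0.0, 0.0, 1.0]] [[-0.7474, 0.5426, -0.3835, 1.0321], [0.6643, 0.5979, -0.4487, 0.508], [-0.0141, -0.5901, -0.8072, 1.0819], [0.0, 0.0, 0.0, 1.0]]
top [[407.48246001569515, 0.0, 261.44693223591804], [0.0, 407.48246001569515, 183.38719414540776], [0.0, 0.0, 1.0]] [[-0.0194, -0.991, 0.1327, 0.4164], [-0.9998, 0.018, -0.0119, -0.0514], [0.0094, -0.1329, -0.9911, 1.2293], [0.0, 0.0, 0.0, 1.0]]
wrist [[271.9663990421784, 0.0, 259.47036700726596], [0.0, 271.9663990421784, 190.6538251626514], [0.0, 0.0, 1.0]] [[-0.0015, -0.959, -0.2834, 0.072], [1.0, -0.0014, -0.0003, -0.0006], [-0.0001, -0.2834, 0.959, -0.1345], [0.0, 0.0, 0.0, 1.0]]
```

View pics/scene0.png

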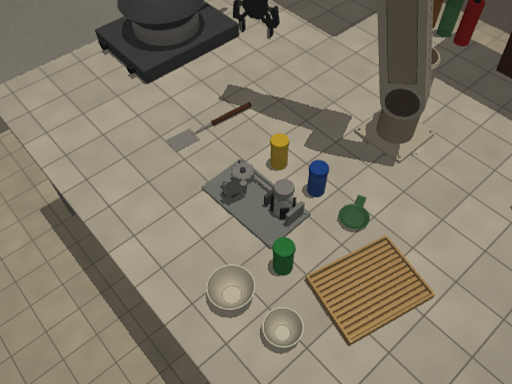

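View pics/top0.png

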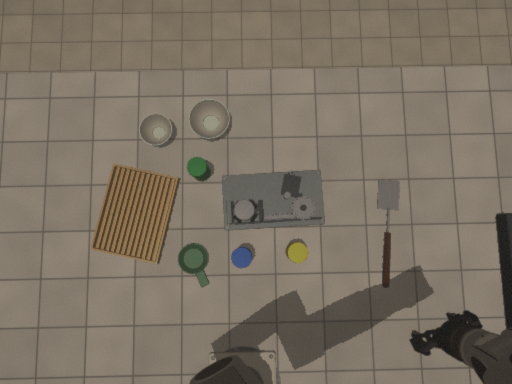

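View pics/wrist0.png

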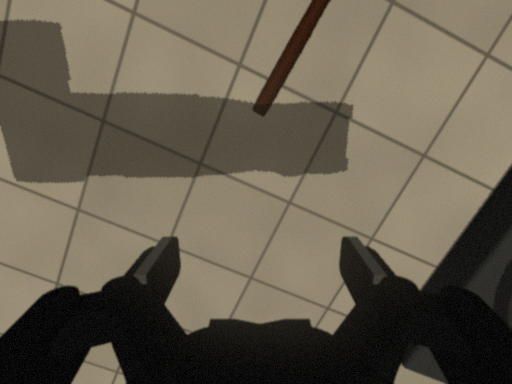

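```bash
cat > h.py <<'E'
import numpy as np,cv2
def pts(c,pose=None):
    K=c["intrinsics"];P=c["pose"] if pose is None else pose;z=c["z_map"]
    v,u=np.mgrid[0:z.shape[0],0:z.shape[1]]
    p=np.stack([(u-K[0,2])/K[0,0]*z,(v-K[1,2])/K[1,1]*z,z],-1)
    w=p@P[:3,:3].T+P[:3,3]; w[z==0]=np.nan
    return w
E
python3 - <<'E'
import numpy as np,cv2
from h import *
c=dict(np.load("pics/top0.npz"))
w=pts(c)
im=c["color"][:,:,::-1]
cv2.imwrite("pics/topz.png",cv2.resize(im[160:240,212:332],None,fx=6,fy=6,interpolation=cv2.INTER_NEAREST))
print(np.round(w[100:110:5,300],4), np.round(w[250,340],4))
h=w[...,2]
# base plate: height ~12mm, grey
print((h[160:240:4,216:332:4]*1000).round().astype(int))
# tray
hsv=cv2.cvtColor(c["color"],cv2.COLOR_RGB2HSV)
m=((hsv[...,0]>8)&(hsv[...,0]<25)&(hsv[...,1]>100)&(h>.012)&(h<.035))
m[:, :85]=0;m[:,190:]=0
q=w[m][:,:2].astype(np.float32);print(len(q),cv2.minAreaRect(q), np.median(w[m][:,2]))
s=dict(np.load("pics/scene0.npz"))
cv2.imwrite("pics/scz.png",cv2.resize(s["color"][150:250,190:320,::-1],None,fx=6,fy=6,interpolation=cv2.INTER_NEAREST))
E
```

```text
[[ 0.8423 -0.192  -0.    ]
 [ 0.827  -0.1918 -0.0027]] [ 0.3762 -0.2967 -0.0006]
[[                   5                   -2                    0
                    -4                    1                    1
                    -1                    2                    0
                     0                    2                    0
                     2                    1                   -4
                    -2                    5                    5
                    -1                   -2                    3
                     2                    1                   -2
                    -2                   -1                    0
                     1                   -2]
 [                  -1                    0                   -2
                    -3                   -1                    2
                     3                   -4                   -1
                     0                    0                   -4
                    -6                    0                    3
                     2                   -3                    4
[... 11073 characters left out ...]
     -2
                    -1                   -2                   -3
                    -2                   -1                   -4
                     1                   -4                   -3
                    -3                   -1                    0
                    -3                    1                   -3
                    -3                    4                    0
                    -3                    1                   -1
                     0                   -4]]
4680 ((0.4977819621562958, 0.30984580516815186), (0.20164810121059418, 0.25847482681274414), 76.7935562133789) 0.01730989577317421<stdin>:10: RuntimeWarning: invalid value encountered in cast
```

View pics/topz.png

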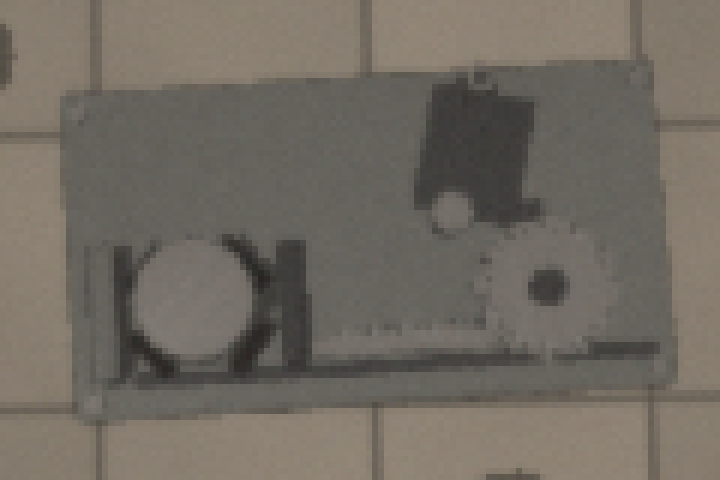

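View pics/scz.png

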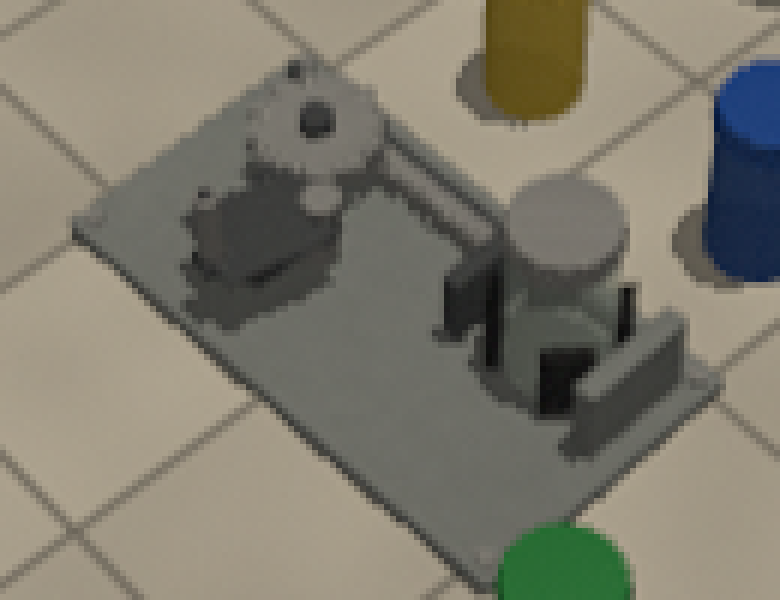

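```bash
python3 - <<'E'
import numpy as np,cv2
from h import *
np.set_printoptions(suppress=True,precision=4)
for n,box in(("top",(160,240,212,332)),("scene",(150,250,190,320))):
    c=dict(np.load(f"pics/{n}0.npz")); w=pts(c)
    M=np.zeros(w.shape[:2],bool);M[box[0]:box[1],box[2]:box[3]]=1
    hsv=cv2.cvtColor(c["color"],cv2.COLOR_RGB2HSV); h=w[...,2]
    gray=(hsv[...,1]<70)
    j=M&(h>.112)&(h<.128)&gray; p=w[j]; print(n,"lid",len(p),np.nanmean(p,0),cv2.minEnclosingCircle(p[:,:2].astype(np.float32)))
    if n=="top":
        wl=M&(h>.036)&(h<.053); wl[:,:292]=0; 
        bl=cv2.morphologyEx(wl.astype(np.uint8),cv2.MORPH_OPEN,np.ones((3,3)));p=w[bl>0]
        p=p[p[:,0]<0.635];print("wheel",len(p),p.mean(0),cv2.minEnclosingCircle(p[:,:2].astype(np.float32)))
        pl=(M&(h>.006)).astype(np.uint8)
        pl=cv2.morphologyEx(cv2.morphologyEx(pl,cv2.MORPH_CLOSE,np.ones((3,3))),cv2.MORPH_OPEN,np.ones((7,7)))
        pl=(pl>0)&(h<.018)
        print("plate",cv2.minAreaRect(w[pl][:,:2].astype(np.float32)))
    pg=M&(h>.065)&(h<.106)
    v,u=np.where(pg)
    sel=[(a,b,w[b,a]) for a,b in zip(u,v)]
    for a,b,q in sel:
        if q[1]<-0.02: print(a,b,q)
    if n=="scene":
        K=c["intrinsics"];P=c["pose"]
# reproject top corners by pixel
c=dict(np.load("pics/top0.npz"));K=c["intrinsics"];P=c["pose"]
def ray(u,v,z):
    d=P[:3,:3]@np.array([(u-K[0,2])/K[0,0],(v-K[1,2])/K[1,1],1]);t=(z-P[2,3])/d[2];return P[:3,3]+t*d
for nm,x,y,z in(("TL",63,95,.012),("TR",652,62,.012),("BR",676,380,.012),("BL",84,424,.012),("wheel",549,287,.045),("lid",195,299,.122),("peg",482,78,.1)):
    print(nm,ray(212+x/6-.5,160+y/6-.5,z))
E
```

```text
top lid 332 [ 0.4941 -0.0153  0.1209] ((0.49411916732788086, -0.015673646703362465), 0.02906895987689495)
wheel 411 [ 0.504  -0.1838  0.0444] ((0.5069588422775269, -0.18426638841629028), 0.0387159064412117)
plate ((0.5306462645530701, -0.09977249801158905), (0.16468040645122528, 0.30195412039756775), 2.597092390060425)
290 171 [ 0.6015 -0.1459  0.0987]
291 171 [ 0.6014 -0.1487  0.0989]
292 171 [ 0.6016 -0.1517  0.0972]
293 171 [ 0.6014 -0.1545  0.0978]
290 172 [ 0.5984 -0.1458  0.0997]
291 172 [ 0.5981 -0.1484  0.1015]
292 172 [ 0.5982 -0.1513  0.1006]
293 172 [ 0.598  -0.1541  0.1014]
294 172 [ 0.599  -0.1575  0.095 ]
289 173 [ 0.5968 -0.1435  0.0925]
290 173 [ 0.5958 -0.1458  0.0982]
291 173 [ 0.5952 -0.1483  0.1019]
292 173 [ 0.5954 -0.1513  0.1004]
293 173 [ 0.5954 -0.1541  0.1001]
294 173 [ 0.5958 -0.1572  0.0969]
289 174 [ 0.5946 -0.1437  0.0882]
290 174 [ 0.5933 -0.1459  0.096 ]
291 174 [ 0.592  -0.148   0.1043]
292 174 [ 0.5928 -0.1513  0.0991]
293 174 [ 0.5922 -0.1538  0.1024]
289 175 [ 0.5936 -0.1446  0.0763]
290 175 [ 0.5918 -0.1466  0.0872]
291 175 [ 0.5903 -0.1486  0.096
[... 5694 characters left out ...]
.5207 -0.0232  0.0967]
276 195 [ 0.5192 -0.0208  0.0978]
274 196 [ 0.5186 -0.0292  0.0843]
275 196 [ 0.5211 -0.0227  0.093 ]
274 197 [ 0.5174 -0.0304  0.0773]
275 197 [ 0.5214 -0.0223  0.089 ]
274 198 [ 0.5199 -0.0277  0.0776]
275 198 [ 0.5203 -0.0233  0.0823]
274 199 [ 0.5172 -0.0305  0.0675]
275 199 [ 0.5208 -0.0227  0.0787]
274 200 [ 0.5184 -0.0291  0.0653]
275 200 [ 0.5204 -0.023   0.0734]
275 201 [ 0.5217 -0.0216  0.0713]
276 201 [ 0.5191 -0.0203  0.0701]
275 202 [ 0.521  -0.0222  0.0652]
TL [0.6061 0.0526 0.012 ]
TR [ 0.6176 -0.2448  0.012 ]
BR [ 0.4574 -0.2506  0.012 ]
BL [0.4413 0.0433 0.012 ]
wheel [ 0.5024 -0.1852  0.045 ]
lid [ 0.4944 -0.0159  0.122 ]
peg [ 0.5969 -0.1509  0.1   ]
```

Call:
send_rows:
  increments:
    - [[0,0,0,0,0,-0.85],[0,0,0,0,0,-0.85],[0,0,0,0,0,-0.85],[0,0,0,0,0,-0.85],[0,0,0,0,0,-0.85],[0,0,0,0,0,-0.85],[0,0,0,0,0,-0.85],[0,0,0,0,0,-0.85]]
  grip: 1

```text
clock: 1.15
eef_pos: [0.2073, -0.4547, 0.2389]
tool_rot: [0.69, 0.724, 0.0, -0.0]
ft_force: [0.4, -0.6, -1.0]
grip_width: 0.0002
```

Call:
send_rows:
  increments:
    - [[0.4,0.67,0,0,0,0],[0.4,0.67,0,0,0,0],[0.4,0.67,0,0,0,0],[0.4,0.67,0,0,0,0],[0.4,0.67,0,0,0,0],[0.4,0.67,0,0,0,0]]

```text
clock: 1.9
eef_pos: [0.4038, -0.3253, 0.239]
tool_rot: [0.691, 0.722, -0.0, -0.0]
ft_force: [0.3, -0.6, -0.5]
grip_width: 0.0002
```

Call:
send_rows:
  increments:
    - [[0.4,0.67,0,0,0,0],[0.4,0.67,0,0,0,0],[0.4,0.67,0,0,0,0],[0.4,0.67,0,0,0,0],[0.4,0.67,0,0,0,0],[0.4,0.67,0,0,0,0],[0,0,0,0,0,0],[0,0,0,0,0,0]]

```text
clock: 2.9
eef_pos: [0.598, -0.1975, 0.2386]
tool_rot: [0.691, 0.723, -0.001, -0.001]
ft_force: [0.3, 0.7, 0.8]
grip_width: -0.0002
```

```bash
python3 - <<'E'
from workcell import *
import cv2,numpy as np
from h import *
from scipy.spatial.transform import Rotation as R
np.set_printoptions(suppress=True,precision=4)
o=get_obs();print(o["clock"],o["eef_pos"],o["ft_force"],o["joint_pos"],o["grip_width"])
Rm=R.from_quat(o["tool_rot"]).as_matrix();print(Rm)
c=camera("wrist");cv2.imwrite("pics/w1.png",c["color"][:,:,::-1])
T=np.eye(4);T[:3,:3]=Rm;T[:3,3]=o["eef_pos"];w=pts(c,T@c["mount"])
np.savez("pics/w1.npz",w=w,T=T,**c)
E
```

```text
2.9 [ 0.598  -0.1975  0.2386] [0.2645 0.7269 0.8462] [-0.3189  0.5095  0.3975  1.4603 -0.0004  1.2079] -0.00017830582994438505
[[-0.044   0.999  -0.0016]
 [ 0.999   0.044   0.0002]
 [ 0.0002 -0.0016 -1.    ]]
```

View pics/w1.png

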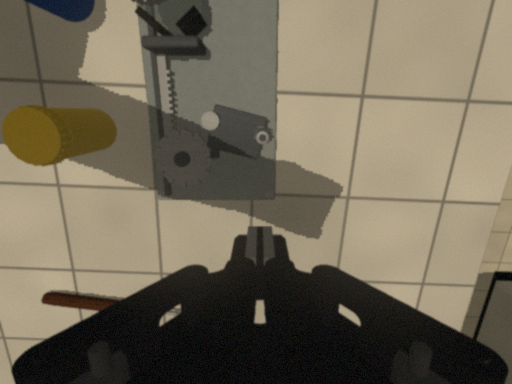

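```bash
python3 - <<'E'
import numpy as np
d=np.load("pics/w1.npz");w=d["w"];T=d["T"]
np.set_printoptions(suppress=True,precision=4)
m=np.zeros(w.shape[:2],bool);m[120:155,250:280]=1
m&=(w[...,2]>.07)&(w[...,2]<.11);p=w[m];print(len(p),p.min(0),p.max(0),np.median(p,0))
p=p[p[:,2]>.092];print(len(p),(p.min(0)+p.max(0))/2,p.mean(0))
q=(p-T[:3,3])@T[:3,:3];print("tool frame",q.mean(0))
# fingers in tool frame
f=(w-T[:3,3])@T[:3,:3]
mm=(np.abs(f[...,0])<.03)&(np.abs(f[...,1])<.04)&(f[...,2]>-.04)&(f[...,2]<.02)
g=f[mm];print(len(g),g.min(0),g.max(0))
for z in np.arange(-.04,.012,.008):
    s=g[(g[:,2]>=z)&(g[:,2]<z+.008)]
    if len(s):print(round(z,3),len(s),s[:,:2].min(0),s[:,:2].max(0))
E
```

```text
167 [ 0.5917 -0.1565  0.073 ] [ 0.6044 -0.1435  0.1035] [ 0.5978 -0.1492  0.0997]
154 [ 0.598  -0.15    0.0985] [ 0.5979 -0.1499  0.1   ]
tool frame [0.0476 0.0022 0.1387]
2961 [-0.0113 -0.0317 -0.04  ] [0.015  0.0308 0.0046]
-0.04 1104 [-0.0113 -0.0317] [0.015  0.0308]
-0.032 619 [-0.0108 -0.0134] [0.0131 0.0153]
-0.024 416 [ 0.0068 -0.014 ] [0.0123 0.0131]
-0.016 404 [ 0.0068 -0.014 ] [0.0123 0.0131]
-0.008 324 [ 0.0068 -0.0138] [0.0121 0.013 ]
0.0 94 [ 0.0069 -0.0122] [0.0121 0.0113]
```

Call:
send_rows:
  increments:
    - [[0,0.03,0.4,0,0,0],[0,0.03,0.6,0,0,0],[0,0,0.6,0,0,0],[0,0,0.6,0,0,0],[0,0,0.6,0,0,0],[0,0,0.4,0,0,0],[0,0,0,0,0,0],[0,0,0,0,0,0]]

```text
clock: 3.95
eef_pos: [0.6017, -0.1983, 0.0806]
tool_rot: [0.692, 0.722, 0.0, 0.001]
ft_force: [0.4, 0.6, 0.2]
grip_width: 0.0
```

Call:
send_rows:
  increments:
    - [[0.1,0,0,0,0,0],[0.1,0,0,0,0,0],[0.1,0,0,0,0,0],[0.1,0,0,0,0,0],[0,0,0,0,0,0],[0,0,0,0,0,0],[0,0,0,0,0,0]]

```text
clock: 4.82
eef_pos: [0.6006, -0.1776, 0.0792]
tool_rot: [0.692, 0.722, -0.0, -0.0]
ft_force: [-0.1, -0.4, 0.2]
grip_width: 0.0003
```

Call:
send_rows:
  increments:
    - [[0.04,0,0,0,0,0],[0.04,0,0,0,0,0],[0.04,0,0,0,0,0],[0.02,0,0,0,0,0],[0.02,0,0,0,0,0],[0,0,0,0,0,0]]

```text
clock: 5.58
eef_pos: [0.6003, -0.1694, 0.0793]
tool_rot: [0.691, 0.722, 0.0, 0.0]
ft_force: [-0.5, 0.4, 1.2]
grip_width: -0.0001
```

Call:
send_rows:
  increments:
    - [[0.02,0,0,0,0,0],[0.02,0,0,0,0,0],[0.02,0,0,0,0,0],[0,0,0,0,0,0]]

```text
clock: 6.08
eef_pos: [0.6002, -0.1664, 0.0793]
tool_rot: [0.691, 0.722, -0.0, 0.0]
ft_force: [0.4, -0.6, 0.5]
grip_width: -0.0
```

Call:
send_rows:
  increments:
    - [[0.02,0,0,0,0,0],[0.02,0,0,0,0,0],[0.02,0,0,0,0,0],[0,0,0,0,0,0]]

```text
clock: 6.58
eef_pos: [0.6, -0.1634, 0.0793]
tool_rot: [0.691, 0.722, -0.0, -0.0]
ft_force: [0.0, -1.2, -0.2]
grip_width: 0.0004
```

```bash
python3 - <<'E'
from workcell import *
import numpy as np
for i in range(3):print(get_obs()["ft_force"])
E
```

```text
[ 0.01572762 -1.17489128 -0.18330523]
[ 0.01572762 -1.17489128 -0.18330523]
[ 0.01572762 -1.17489128 -0.18330523]
```

Call:
send_rows:
  increments:
    - [[0.02,0,0,0,0,0],[0.02,0,0,0,0,0],[0.02,0,0,0,0,0],[0,0,0,0,0,0]]

```text
clock: 7.08
eef_pos: [0.5999, -0.1604, 0.0793]
tool_rot: [0.691, 0.722, -0.0, -0.0]
ft_force: [-0.3, -0.9, 0.1]
grip_width: -0.0001
```

Call:
send_rows:
  increments:
    - [[0.02,0,0,0,0,0],[0.02,0,0,0,0,0],[0.02,0,0,0,0,0],[0,0,0,0,0,0]]

```text
clock: 7.58
eef_pos: [0.5999, -0.1587, 0.0794]
tool_rot: [0.692, 0.722, -0.001, 0.001]
ft_force: [0.6, -5.0, -1.2]
grip_width: -0.0001
```

Call:
send_rows:
  increments:
    - [[0.02,0,0,0,0,0],[0.02,0,0,0,0,0],[0,0,0,0,0,0]]

```text
clock: 7.95
eef_pos: [0.5998, -0.1578, 0.0794]
tool_rot: [0.692, 0.722, -0.001, 0.002]
ft_force: [0.2, -7.6, -1.3]
grip_width: -0.0
```

Call:
send_rows:
  increments:
    - [[0.02,0,0,0,0,0],[0.02,0,0,0,0,0],[0,0,0,0,0,0]]

```text
clock: 8.32
eef_pos: [0.5999, -0.1567, 0.0795]
tool_rot: [0.692, 0.722, -0.002, 0.002]
ft_force: [1.4, -10.2, -1.3]
grip_width: 0.0001
```

Call:
send_rows:
  increments:
    - [[0.02,0,0,0,0,0],[0.02,0,0,0,0,0],[0,0,0,0,0,0]]

```text
clock: 8.7
eef_pos: [0.5998, -0.1554, 0.0795]
tool_rot: [0.692, 0.721, -0.002, 0.003]
ft_force: [0.8, -11.3, -1.4]
grip_width: -0.0001
```

Call:
send_rows:
  increments:
    - [[0.02,0,0,0,0,0],[0.02,0,0,0,0,0],[0,0,0,0,0,0]]

```text
clock: 9.07
eef_pos: [0.5997, -0.1542, 0.0795]
tool_rot: [0.693, 0.721, -0.003, 0.003]
ft_force: [0.4, -13.7, -2.2]
grip_width: -0.0002
```

Call:
send_rows:
  increments:
    - [[0.02,0,0,0,0,0],[0,0,0,0,0,0],[0,0,0,0,0,0]]

```text
clock: 9.45
eef_pos: [0.5997, -0.1531, 0.0795]
tool_rot: [0.693, 0.721, -0.003, 0.003]
ft_force: [0.5, -13.8, -2.8]
grip_width: 0.0
```

Call:
send_rows:
  increments:
    - [[0.02,0,0,0,0,0],[0,0,0,0,0,0],[0,0,0,0,0,0]]

```text
clock: 9.82
eef_pos: [0.5997, -0.1526, 0.0796]
tool_rot: [0.693, 0.721, -0.003, 0.004]
ft_force: [0.4, -13.9, -2.6]
grip_width: 0.0003
```

Call:
send_rows:
  increments:
    - [[0.02,0,0,0,0,0],[0,0,0,0,0,0]]

```text
clock: 10.07
eef_pos: [0.5996, -0.152, 0.0795]
tool_rot: [0.693, 0.721, -0.003, 0.004]
ft_force: [0.5, -14.2, -3.2]
grip_width: 0.0001
```

Call:
send_rows:
  increments:
    - [[0,0,0,0,0,0]]

```text
clock: 10.2
eef_pos: [0.5996, -0.152, 0.0796]
tool_rot: [0.693, 0.721, -0.003, 0.004]
ft_force: [0.9, -15.4, -2.7]
grip_width: -0.0005
```

Call:
send_rows:
  increments:
    - [[0,0,0,0,0,0]]

```text
clock: 10.32
eef_pos: [0.5996, -0.152, 0.0795]
tool_rot: [0.693, 0.721, -0.003, 0.004]
ft_force: [-0.4, -15.8, -2.4]
grip_width: 0.0001
```

Call:
send_rows:
  increments:
    - [[0.02,0,0,0,0,0],[0,0,0,0,0,0]]

```text
clock: 10.58
eef_pos: [0.5996, -0.1514, 0.0796]
tool_rot: [0.693, 0.721, -0.004, 0.004]
ft_force: [0.3, -16.2, -1.8]
grip_width: 0.0001
```

Call:
send_rows:
  increments:
    - [[0,0,0,0,0,0],[0,0,0,0,0,0]]

```text
clock: 10.82
eef_pos: [0.5996, -0.1514, 0.0795]
tool_rot: [0.693, 0.721, -0.004, 0.004]
ft_force: [1.1, -16.4, -1.8]
grip_width: -0.0002
```

```bash
python3 - <<'E'
from workcell import *
import cv2,numpy as np
from h import *
for n in("scene","top"):
    c=camera(n);np.savez(f"pics/{n}2.npz",**c)
    a=c["color"][:,:,::-1]
    a=a[160:240,212:332] if n=="top" else a[130:250,190:330]
    cv2.imwrite(f"pics/{n}2.png",cv2.resize(a,None,fx=5,fy=5,interpolation=cv2.INTER_NEAREST))
print(get_obs()["ft_force"])
E
```

```text
[  0.61119387 -16.52600677  -2.25581689]
```

View pics/scene2.png

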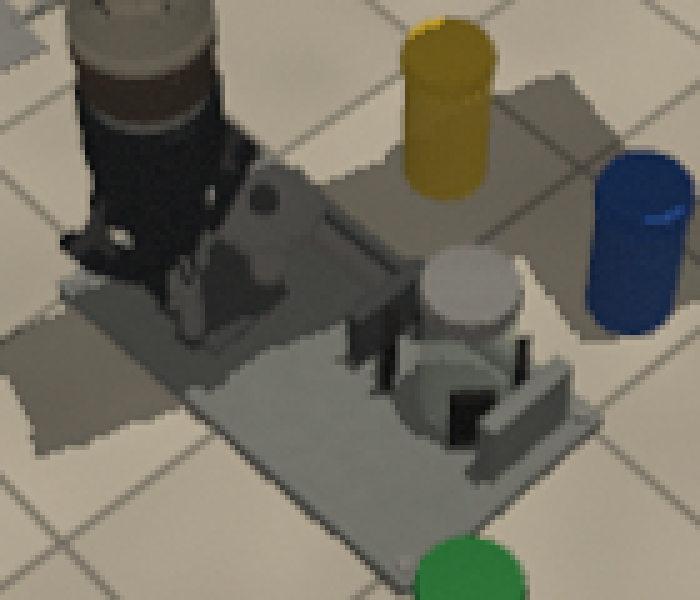

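View pics/top2.png

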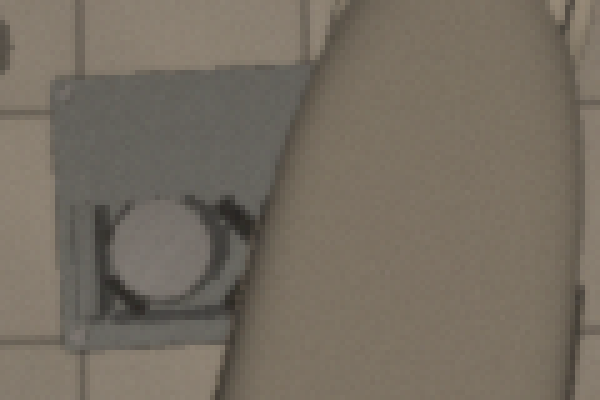

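Call:
send_rows:
  increments:
    - [[0,0,0,0,0,0],[0,0,0,0,0,0],[0,0,0,0,0,0],[0,0,0,0,0,0]]

```text
clock: 11.42
eef_pos: [0.5996, -0.1514, 0.0795]
tool_rot: [0.693, 0.721, -0.004, 0.004]
ft_force: [2.0, -16.4, -2.4]
grip_width: 0.0001
```

Call:
send_rows:
  increments:
    - [[0,0,0,0,0,0],[0,0,0,0,0,0],[0,0,0,0,0,0],[0,0,0,0,0,0],[0,0,0,0,0,0],[0,0,0,0,0,0],[0,0,0,0,0,0],[0,0,0,0,0,0]]

```text
clock: 12.42
eef_pos: [0.5996, -0.1514, 0.0795]
tool_rot: [0.693, 0.721, -0.004, 0.004]
ft_force: [-0.6, -15.8, -2.2]
grip_width: -0.0005
```

Call:
send_rows:
  increments:
    - [[0,0,0,0,0,0],[0,0,0,0,0,0],[0,0,0,0,0,0],[0,0,0,0,0,0],[0,0,0,0,0,0],[0,0,0,0,0,0],[0,0,0,0,0,0],[0,0,0,0,0,0]]

```text
clock: 13.42
eef_pos: [0.5996, -0.1514, 0.0795]
tool_rot: [0.693, 0.721, -0.004, 0.004]
ft_force: [0.3, -16.2, -2.4]
grip_width: 0.0001
```

```bash
python3 - <<'E'
from workcell import *
import cv2,numpy as np
from h import *
c=camera("scene");np.savez(f"pics/scene3.npz",**c)
a=c["color"][:,:,::-1][130:250,190:330]
cv2.imwrite(f"pics/scene3.png",cv2.resize(a,None,fx=5,fy=5,interpolation=cv2.INTER_NEAREST))
y=np.array([-.044,.999]);O=np.array([.497,-.0756])
for n in "023":
    w=pts(dict(np.load(f"pics/scene{n}.npz")));
    v=(w[...,:2]-O); X=v@np.array([.999,.044]);Y=v@y
    m=(w[...,2]>.045)&(w[...,2]<.068)&(np.abs(X)<.04)&(Y>-.06)&(Y<.03)
    print(n,m.sum(),np.nanpercentile(Y[m],[5,25,50,75,95]).round(4))
E
```

```text
0 80 [-0.0559  0.0129  0.0173  0.0199  0.0279]
2 142 [-0.0087 -0.004   0.0008  0.0063  0.0238]
3 177 [-0.0277 -0.0202 -0.0158 -0.0039  0.0072]
```

View pics/scene3.png

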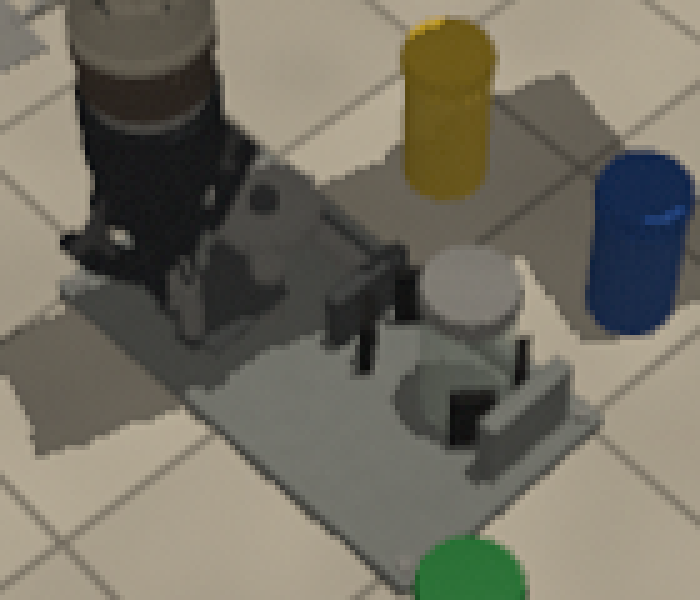

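Call:
send_rows:
  increments:
    - [[0,0,0,0,0,0],[0,0,0,0,0,0],[0,0,0,0,0,0],[0,0,0,0,0,0],[0,0,0,0,0,0],[0,0,0,0,0,0],[0,0,0,0,0,0],[0,0,0,0,0,0]]

```text
clock: 14.48
eef_pos: [0.5996, -0.1514, 0.0796]
tool_rot: [0.693, 0.721, -0.004, 0.004]
ft_force: [0.6, -16.0, -2.9]
grip_width: 0.0001
```

Call:
send_rows:
  increments:
    - [[0,0,0,0,0,0],[0,0,0,0,0,0],[0,0,0,0,0,0],[0,0,0,0,0,0],[0,0,0,0,0,0],[0,0,0,0,0,0],[0,0,0,0,0,0],[0,0,0,0,0,0]]

```text
clock: 15.48
eef_pos: [0.5996, -0.1514, 0.0795]
tool_rot: [0.693, 0.721, -0.004, 0.004]
ft_force: [0.6, -16.7, -2.1]
grip_width: 0.0001
```

```bash
cat > jw.py <<'E'
from workcell import *
import cv2,numpy as np,sys
from h import *
k=sys.argv[1]
c=camera("scene");np.savez(f"pics/scene{k}.npz",**c)
a=c["color"][:,:,::-1][130:250,190:330]
cv2.imwrite(f"pics/scene{k}.png",cv2.resize(a,None,fx=5,fy=5,interpolation=cv2.INTER_NEAREST))
y=np.array([-.044,.999]);O=np.array([.497,-.0756])
for n in sys.argv[1:]:
    w=pts(dict(np.load(f"pics/scene{n}.npz")));
    v=(w[...,:2]-O); X=v@np.array([.999,.044]);Y=v@y
    m=(w[...,2]>.045)&(w[...,2]<.068)&(np.abs(X)<.045)&(Y>-.06)&(Y<.03)
    print(n,m.sum(),np.nanpercentile(Y[m],[5,25,50,75,95]).round(4))
print(get_obs()["ft_force"])
E
python3 jw.py 4 0 2 3
```

```text
4 186 [-0.0555 -0.0215 -0.0161 -0.0043  0.0078]
0 87 [-0.0573  0.0114  0.0171  0.0198  0.0262]
2 152 [-0.0556 -0.0052  0.0004  0.0043  0.0237]
3 188 [-0.0558 -0.0213 -0.016  -0.0041  0.0069]
[  0.66364896 -16.57348314  -2.89845148]
```

View pics/scene4.png

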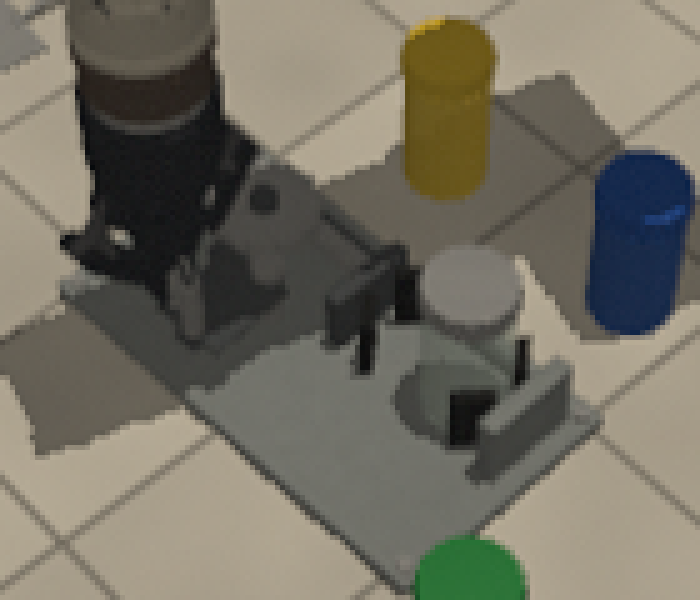

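Call:
send_rows:
  increments:
    - [[-0.1,0,0,0,0,0],[-0.2,0,0,0,0,0],[-0.3,0,0,0,0,0],[-0.3,0,0,0,0,0],[-0.1,0,-0.4,0,0,0],[0,0,-0.8,0,0,0],[0,0,-0.8,0,0,0],[0,0,-0.4,0,0,0]]

```text
clock: 16.52
eef_pos: [0.6025, -0.1959, 0.2022]
tool_rot: [0.691, 0.722, 0.001, 0.002]
ft_force: [0.1, -0.4, -0.5]
grip_width: 0.0002
```

Call:
send_rows:
  increments:
    - [[-0.6,-0.3,0,0,0,0],[-1,-0.3,0,0,0,0],[-1,-0.3,0,0,0,0],[-1,-0.3,0,0,0,0],[-0.4,0,0,0,0,0]]
  grip: 0

```text
clock: 17.15
eef_pos: [0.5486, -0.4012, 0.1991]
tool_rot: [0.693, 0.721, 0.0, -0.0]
ft_force: [0.7, 0.6, -0.2]
grip_width: 0.0852
```

```bash
python3 - <<'E'
from workcell import *
import cv2,numpy as np
from h import *
np.set_printoptions(suppress=True,precision=4)
o=get_obs();print(o["clock"],o["eef_pos"],o["tool_rot"],o["ft_force"])
c=camera("top");np.savez("pics/top5.npz",**c)
cv2.imwrite("pics/top5.png",cv2.resize(c["color"][160:240,212:332,::-1],None,fx=6,fy=6,interpolation=cv2.INTER_NEAREST))
O=np.array([.497,-.0756])
for n in "05":
    w=pts(dict(np.load(f"pics/top{n}.npz")));h=w[...,2]
    v=w[...,:2]-O;X=v@np.array([.999,.045]);Y=v@np.array([-.045,.999])
    m=(h>.05)&(h<.07)&(np.abs(X)<.022)&(Y<.035)&(Y>-.07)
    print(n,m.sum(),np.nanpercentile(Y[m],[5,25,50,75,95]))
    m=(h>.114)&(h<.128)&(np.abs(X)<.05)&(Y<.1)&(Y>-.0);print(w[m].mean(0),cv2.minEnclosingCircle(w[m][:,:2].astype(np.float32)))
E
```

```text
17.15 [ 0.5486 -0.4012  0.1991] [ 0.6928  0.7211  0.     -0.0001] [ 0.748   0.5685 -0.1765]
0 86 [0.0099 0.0132 0.0173 0.0266 0.0336]
[ 0.4942 -0.0153  0.1209] ((0.49411916732788086, -0.015673646703362465), 0.02906895987689495)
5 96 [-0.0256 -0.0219 -0.0174 -0.0053  0.0027]
[ 0.4939 -0.0152  0.121 ] ((0.4942033290863037, -0.01555111538618803), 0.029155947268009186)
```

View pics/top5.png

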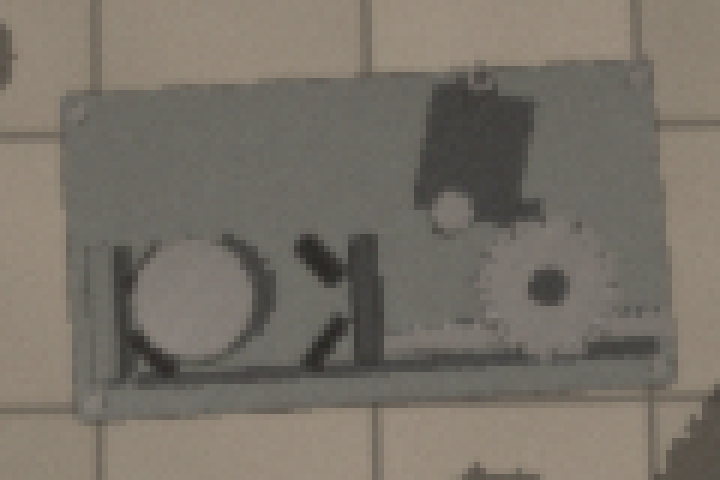

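Call:
send_rows:
  increments:
    - [[0.4,-0.1,0,0,0,0],[0.8,-0.1,0,0,0,0],[0.8,-0.1,0,0,0,0],[0.8,-0.1,0,0,0,0],[0.8,-0.1,0,0,0,0],[0.8,-0.1,0,0,0,0],[0.8,-0.1,0,0,0,0],[0.8,-0.08,0,0,0,0]]

```text
clock: 18.2
eef_pos: [0.4977, -0.0979, 0.1995]
tool_rot: [0.691, 0.723, 0.0, -0.0]
ft_force: [0.7, -0.0, 0.4]
grip_width: 0.0856
```

Call:
send_rows:
  increments:
    - [[0.8,0,0,0,0,0],[0.6,0,0,0,0,0],[0.3,0,0,0,0,0],[0,0,0,0,0,0],[0,0,0,0,0,0]]

```text
clock: 18.82
eef_pos: [0.4945, -0.0156, 0.1993]
tool_rot: [0.692, 0.722, -0.0, 0.0]
ft_force: [0.7, 0.2, -0.2]
grip_width: 0.0853
```

```bash
python3 - <<'E'
from workcell import *
import cv2,numpy as np
from h import *
from scipy.spatial.transform import Rotation as R
np.set_printoptions(suppress=True,precision=4)
o=get_obs();print(o["clock"],o["eef_pos"],o["ft_force"])
Rm=R.from_quat(o["tool_rot"]).as_matrix()
p=np.array([.4942,-.0155,.122]);print("jar lid in tool",Rm.T@(p-o["eef_pos"]))
c=camera("wrist");cv2.imwrite("pics/w6.png",c["color"][:,:,::-1])
T=np.eye(4);T[:3,:3]=Rm;T[:3,3]=o["eef_pos"];w=pts(c,T@c["mount"])
f=(w-T[:3,3])@Rm
m=(w[...,2]>.112)&(w[...,2]<.13)&(np.abs(f[...,1])<.04)&(np.abs(f[...,0])<.05)
print(cv2.minEnclosingCircle(f[m][:,:2].astype(np.float32)),f[m].mean(0))
for s in(-1,1):
    g=f[(f[...,1]*s>.035)&(f[...,1]*s<.06)&(np.abs(f[...,0])<.03)&(f[...,2]>-.06)&(f[...,2]<.03)]
    print(len(g),g.min(0),g.max(0))
E
```

```text
18.825 [ 0.4945 -0.0156  0.1993] [ 0.7197  0.2355 -0.2423]
jar lid in tool [ 0.0002 -0.0003  0.0773]
((0.0007345803314819932, 0.001125544193200767), 0.029615631327033043) [0.0028 0.001  0.0778]
4519 [-0.0113 -0.06   -0.06  ] [ 0.0151 -0.0371 -0.0047]
4651 [-0.0119  0.0364 -0.06  ] [ 0.0149  0.06   -0.0044]
```

View pics/w6.png

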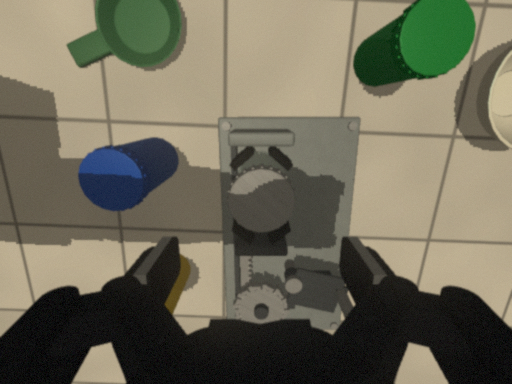

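Call:
send_rows:
  increments:
    - [[0,0,0.3,0,0,0],[0,0.01,0.5,0,0,0],[0,0,0.5,0,0,0],[0,0,0.5,0,0,0],[0,0,0.3,0,0,0],[0,0,0,0,0,0],[0,0,0,0,0,0]]

```text
clock: 19.75
eef_pos: [0.4955, -0.0151, 0.0949]
tool_rot: [0.692, 0.722, 0.0, 0.0]
ft_force: [-0.2, -0.2, 0.8]
grip_width: 0.0852
```

Call:
send_rows:
  increments:
    - [[0,0,0,0,0,0],[0,0,0,0,0,0],[0,0,0,0,0,0],[0,0,0,0,0,0],[0,0,0,0,0,0],[0,0,0,0,0,0]]
  grip: 1

```text
clock: 20.5
eef_pos: [0.4959, -0.0149, 0.0955]
tool_rot: [0.691, 0.722, 0.001, 0.001]
ft_force: [0.3, -0.6, 6.9]
grip_width: 0.0545
```

Call:
send_rows:
  increments:
    - [[0,0,-0.04,0,0,0],[0,0,-0.08,0,0,0],[0,0,-0.1,0,0,0],[0,0,0,0,0,0]]

```text
clock: 21.0
eef_pos: [0.495, -0.0149, 0.1056]
tool_rot: [0.691, 0.722, 0.0, 0.0]
ft_force: [1.0, -0.1, -2.9]
grip_width: 0.0549
```

```bash
python3 - <<'E'
from workcell import *
import cv2,numpy as np
c=camera("scene");cv2.imwrite("pics/s7.png",cv2.resize(c["color"][110:250,190:330,::-1],None,fx=4,fy=4))
c=camera("wrist");cv2.imwrite("pics/w7.png",c["color"][:,:,::-1])
E
```

```text
(no output)
```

View pics/s7.png

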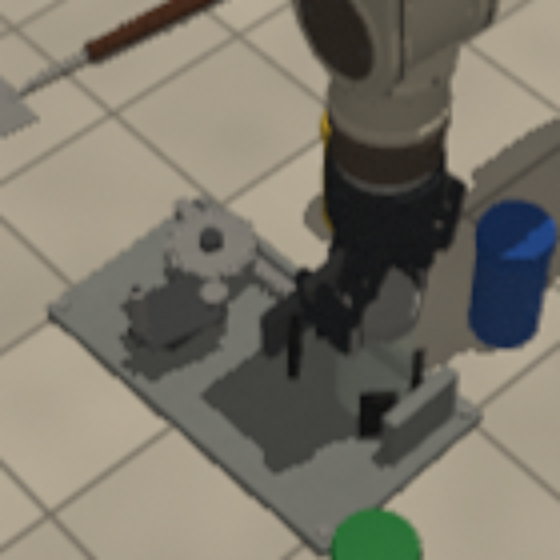

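View pics/w7.png

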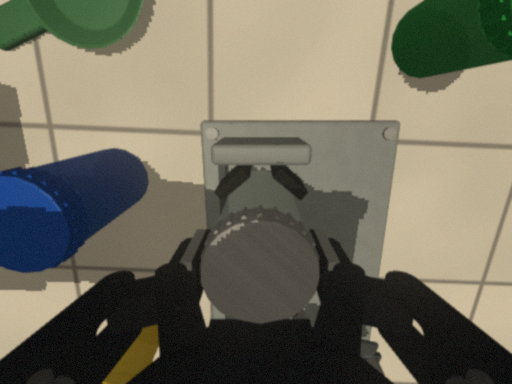

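Call:
send_rows:
  increments:
    - [[0,0,-0.2,0,0,0],[0,0,-0.4,0,0,0],[0,0,-0.4,0,0,0],[0,0,-0.4,0,0,0],[0,0,-0.3,0,0,0],[0,0,-0.1,0,0,0]]

```text
clock: 21.85
eef_pos: [0.4953, -0.0148, 0.1965]
tool_rot: [0.691, 0.722, 0.001, 0.0]
ft_force: [0.4, 0.8, -3.1]
grip_width: 0.0545
```

Call:
send_rows:
  increments:
    - [[0.2,0.02,0,0,0,0],[0.4,0.03,0,0,0,0],[0.5,0.03,0,0,0,0],[0.5,0.03,0,0,0,0],[0.5,0.03,0,0,0,0],[0.5,0.03,0,0,0,0],[0.5,0.03,0,0,0,0],[0.5,0.03,0,0,0,0]]

```text
clock: 22.85
eef_pos: [0.4976, 0.1667, 0.194]
tool_rot: [0.691, 0.723, -0.001, -0.001]
ft_force: [0.1, -0.2, -3.1]
grip_width: 0.0545
```

Call:
send_rows:
  increments:
    - [[0.5,0.03,0,0,0,0],[0.5,0.03,0,0,0,0],[0.5,0.03,0,0,0,0],[0.5,0.03,0,0,0,0],[0.5,0,0,0,0,0],[0.3,0,0,0,0,0],[0.1,0,0,0,0,0],[0,0,0,0,0,0]]

```text
clock: 23.85
eef_pos: [0.4979, 0.3103, 0.1949]
tool_rot: [0.691, 0.722, -0.001, 0.0]
ft_force: [0.1, 1.2, -3.5]
grip_width: 0.0545
```

```bash
python3 - <<'E'
from workcell import *
import cv2,numpy as np
print(get_obs()["eef_pos"],get_obs()["clock"])
c=camera("scene");cv2.imwrite("pics/s8.png",cv2.resize(c["color"][130:370,250:470,::-1],None,fx=2.5,fy=2.5))
E
```

```text
[0.49794026 0.31031125 0.19492035] 23.85
```

View pics/s8.png

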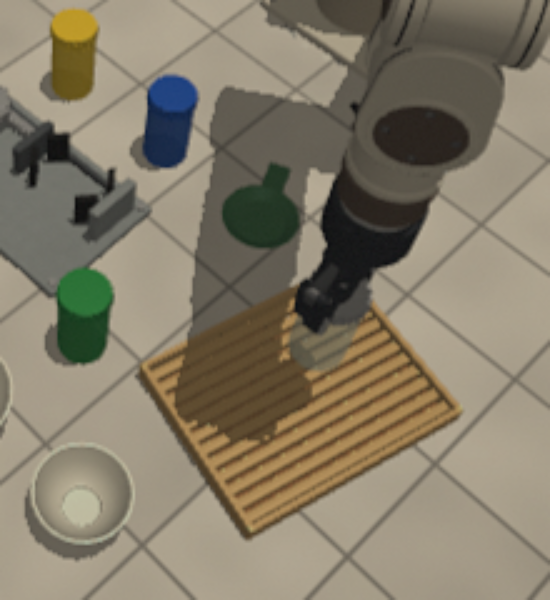

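Call:
send_rows:
  increments:
    - [[0,0,0.2,0,0,0],[0,0,0.4,0,0,0],[0,0,0.4,0,0,0],[0,0,0.4,0,0,0],[0,0,0.2,0,0,0],[0,0,0.1,0,0,0],[0,0,0,0,0,0],[0,0,0,0,0,0]]

```text
clock: 24.9
eef_pos: [0.4987, 0.3108, 0.1112]
tool_rot: [0.691, 0.722, 0.001, 0.0]
ft_force: [0.3, 0.4, -3.0]
grip_width: 0.0546
```

Call:
send_rows:
  increments:
    - [[0,0,0.02,0,0,0],[0,0,0.02,0,0,0],[0,0,0.02,0,0,0],[0,0,0.02,0,0,0],[0,0,0,0,0,0]]

```text
clock: 25.52
eef_pos: [0.4981, 0.3105, 0.1061]
tool_rot: [0.691, 0.722, -0.0, -0.0]
ft_force: [0.2, 0.7, -3.3]
grip_width: 0.0546
```

Call:
send_rows:
  increments:
    - [[0,0,0.02,0,0,0],[0,0,0.02,0,0,0],[0,0,0,0,0,0]]

```text
clock: 25.9
eef_pos: [0.4981, 0.3105, 0.1042]
tool_rot: [0.691, 0.722, -0.0, -0.0]
ft_force: [0.1, -0.2, -3.1]
grip_width: 0.0542
```

Call:
send_rows:
  increments:
    - [[0,0,0.02,0,0,0],[0,0,0.02,0,0,0],[0,0,0,0,0,0]]

```text
clock: 26.28
eef_pos: [0.4981, 0.3105, 0.1022]
tool_rot: [0.691, 0.722, -0.0, -0.0]
ft_force: [-0.1, -0.0, -2.8]
grip_width: 0.0545
```

Call:
send_rows:
  increments:
    - [[0,0,0.02,0,0,0],[0,0,0,0,0,0]]

```text
clock: 26.52
eef_pos: [0.4983, 0.3106, 0.1016]
tool_rot: [0.691, 0.722, 0.0, 0.0]
ft_force: [-0.1, -0.0, -2.0]
grip_width: 0.0546
```

Call:
send_rows:
  increments:
    - [[0,0,0.02,0,0,0],[0,0,0,0,0,0]]

```text
clock: 26.78
eef_pos: [0.4984, 0.3107, 0.1015]
tool_rot: [0.691, 0.722, 0.001, 0.0]
ft_force: [-1.5, -1.6, 5.8]
grip_width: 0.0545
```

Call:
send_rows:
  increments:
    - [[0,0,-0.01,0,0,0],[0,0,0,0,0,0]]

```text
clock: 27.02
eef_pos: [0.4984, 0.3107, 0.1015]
tool_rot: [0.691, 0.722, 0.0, 0.0]
ft_force: [-2.4, -1.1, 5.7]
grip_width: 0.0546
```

Call:
send_rows:
  increments:
    - [[0,0,0,0,0,0],[0,0,0,0,0,0],[0,0,0,0,0,0],[0,0,0,0,0,0],[0,0,0,0,0,0],[0,0,0,0,0,0]]
  grip: 0

```text
clock: 27.78
eef_pos: [0.4982, 0.3105, 0.1008]
tool_rot: [0.691, 0.722, 0.0, 0.0]
ft_force: [-0.9, -0.5, 0.3]
grip_width: 0.0855
```

Call:
send_rows:
  increments:
    - [[0,0,-0.2,0,0,0],[0,0,-0.4,0,0,0],[0,0,-0.6,0,0,0],[0,0,-0.6,0,0,0],[0,0,-0.6,0,0,0],[0,0,-0.4,0,0,0],[0,0,0,0,0,0],[0,0,0,0,0,0]]

```text
clock: 28.78
eef_pos: [0.4978, 0.3103, 0.2402]
tool_rot: [0.691, 0.722, -0.0, -0.0]
ft_force: [-0.2, -0.3, -0.8]
grip_width: 0.0854
```

```bash
python3 - <<'E'
from workcell import *
import cv2,numpy as np
from h import *
from scipy.spatial.transform import Rotation as R
np.set_printoptions(suppress=True,precision=4)
o=get_obs();print(o["clock"],o["eef_pos"],o["ft_force"],o["grip_width"])
c=camera("scene");cv2.imwrite("pics/s9.png",c["color"][:,:,::-1])
o=get_obs();c=camera("wrist");cv2.imwrite("pics/w9.png",c["color"][:,:,::-1])
T=np.eye(4);T[:3,:3]=R.from_quat(o["tool_rot"]).as_matrix();T[:3,3]=o["eef_pos"];w=pts(c,T@c["mount"])
m=(w[...,2]>.115)&(w[...,2]<.14)&(np.hypot(w[...,0]-.498,w[...,1]-.31)<.05)
p=w[m];print(len(p),p.mean(0),cv2.minEnclosingCircle(p[:,:2].astype(np.float32)))
A=np.c_[p[:,:2]-p[:,:2].mean(0),np.ones(len(p))];print("lid tilt",np.linalg.lstsq(A,p[:,2],rcond=None)[0])
w=pts(camera("top"));h=w[...,2];v=w[...,:2]-np.array([.497,-.0756]);X=v@np.array([.999,.045]);Y=v@np.array([-.045,.999])
m=(h>.05)&(h<.07)&(np.abs(X)<.022)&(Y<.035)&(Y>-.07);print("jaw",m.sum(),np.nanpercentile(Y[m],[5,50,95]))
E
```

```text
28.775 [0.4978 0.3103 0.2402] [-0.1846 -0.2846 -0.777 ] 0.08536210366415681
2724 [0.4983 0.3128 0.1274] ((0.49855944514274597, 0.3106907606124878), 0.02963344380259514)
lid tilt [ 0.0012 -0.0336  0.1274]
jaw 98 [-0.0257 -0.0171  0.0008]
```

View pics/s9.png

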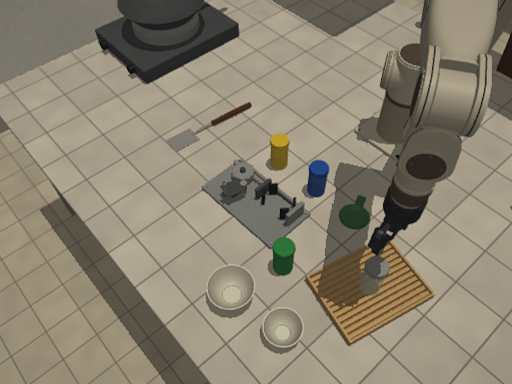

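View pics/w9.png

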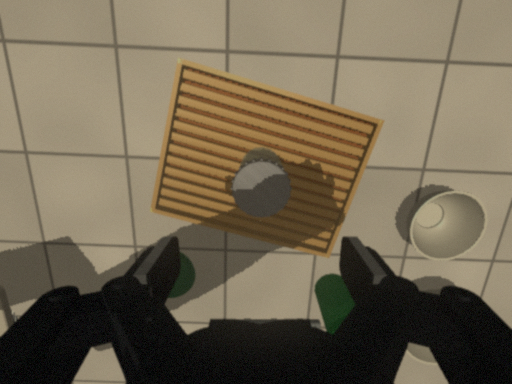

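```bash
python3 -c "
from workcell import *
job_done()"
```

```text
the job is handed in; nothing more can be done
```

The jar is out of the vise and standing upright, released, in the bamboo tray. I handed the job in at about 29 s of the 64 s allowed; no verdict was reported.

- **Lever:** I pushed the peg with closed fingers in 1 mm steps and held it at about 16.5 N, with no reading above 17 N. The sliding jaw opened and stayed open, and the jar did not move in its seat.
- **Transfer:** I gripped the jar by its lid, lifted it, and lowered it onto the slats until I felt contact. I then opened the gripper and moved it up clear.

**Last checks:**
- **Jaw:** it measures about 35 mm open, against 36 mm full travel and the 33 mm limit.
- **Jar position:** the jar's axis is at about (0.499, 0.311), within about 1 mm of the tray's measured centre at (0.498, 0.310).
- **Jar height:** the lid surface averaged 127 mm, which fits a jar standing on the slats.
- **Bystanders:** the bowls, spatula and spoon rest look unmoved in the last overview picture; I did not measure them.
- **Disagreement:** a plane fitted to the lid gave a slope of 0.034 rad. That is under the 0.08 limit and probably comes from side-wall points caught in the fit, but I did not rerun it to confirm.

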